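Try out a second-hand ratchet stand

ROBOT

A 6-joint arm with a two-finger parallel gripper is mounted at the origin on the work surface. World frame = base frame: x ahead of the robot, y to its left, z up, the work surface at z = 0. Lengths are in m, angles in rad, forces in N, time in s.
With the tool pointing down it reaches from about 0.3 to 0.85 m from the base axis. Payload 4.2 kg.
Tool frame: the origin (TCP) lies between the finger pads; the fingertips stand 11 mm ahead of it and the grasp point (between the pads) lies 8 mm behind it (finger_overhang is the distance from the TCP to the fingertips, in m); x points along the fingers, y is the direction in which the jaws open and shut, and the axes are right-handed (so a half turn about x gives the same grasp; the last joint's range is limited). The gripper opens to 91 mm and grips with 3 to 60 N. Pads are 32 mm wide; open, the fingers measure 118 mm over their backs; the gripper's body (76 mm by 178 mm) begins 60 mm behind the grasp point.
Start: joints at [1.245, 0.32, 1.565, -0, 1.257, -0.02], TCP at [0.173, 0.548, 0.194] pointing down, gripper open.
Joint ranges: [-3.11, 3.11], [-0.84, 2.01], [0.21, 2.61], [-1.34, 4.49], [0.05, 2.63], [-2.56, 2.56]. Speed limits (rad/s): [2.57, 2.57, 3.14, 3.14, 3.14, 3.14].

INTERFACE

Orientations are given as a unit quaternion [w, x, y, z].
In Python, from plant import * gives the robot as it stands.
- The arm moves only by the shell command python3 -m jog 'ROWS' [OPENING] [FORCE]. ROWS is JSON, a list that holds one entry, the list of rows, each a list of 4 numbers: the shift along the tool's x, y, z in cm, then the turn about the tool's x in rad. In form: [[[tx, ty, tz, roll], ...]]. A call has 1 to 5 rows; each row is the pose to reach, as a shift and turn from the pose measured when the call began, along the tool's axes at that moment; what a row does not reach only later rows make up. A row lasts 1/8 s, in which the tool goes at most 62.5 mm and 10.7 degrees, less where a joint would pass 70% of its speed; a pose out of reach is approached as far as the arm can. A call with a gripper value outside its range is refused whole. OPENING is the finger opening in cm, from 0 to 9.12, set as the call begins (- or left out, the last holds). The fingers move at their own pace and stop on an object; FORCE is the grip in N (left out, the last holds). Time passes only in rows, so rows that repeat a pose let the fingers close. It gives the time, the measured TCP pose, the force and the opening at its end, in the units of the state.
- read_state(): the state, without advancing time (a new reading comes with each control period).
- capture(name): name is "scene" or "top"; returns a dict with "color" (480x640x3 uint8, red, green, blue), "fx", "fy", "cx", "cy" (pixels), "dist_coeffs" ([k1, k2, p1, p2, k3] as OpenCV has them; the pictures are not rectified), "cam_to_world" (4x4, takes a point from camera to world coordinates). Camera axes: x right, y up, looking along -z (the intrinsics and any distortion apply to the point x, -y, -z); pixel columns grow to the right and rows downward; lengths in m; the calibration is good to about 2 mm. A picture is of the moment at which its call begins. There is no depth.
- finish_job(): hands the job in, once; it reports no verdict.
The state is a dict: "time": time; "joint_positions": joint angles; "qd": joint speeds; "joint_efforts": joint torques, N m; "tcp_pos": TCP position; "orientation": TCP orientation; "force": force on the tool from outside, world axes, zero at the start; "ft_torque": the same for the moment, N m; "gripper_width": finger opening in m.
Only numpy, scipy, OpenCV 4.12 (cv2) and the standard library are available. Lean on these libraries where they do the work, as an engineer would, in place of code of your own. Each camera call takes 0.05 s, during which the arm holds its last target.

TASK

Try out the ratchet stand: raise its post by the head, tooth by tooth, all the way to the top tooth, and let go so that the post stands on the pawl. Then press the release lever to lift the pawl out and let the post down fully home, and let the lever spring back. Be gentle: do not haul the post against its top stop or force the lever against its end, and leave the other things on the table alone.

Things in the scene. Friction and masses are not known exactly. Their poses are not given: they have to be found in the camera images.
- stand: Grey steel ratchet stand on a plywood board (220 x 260 x 18 mm), fixed to the table. Origin: centre of the board's underside, on the post's axis; z up. An upright sleeve guides the post. The post's teeth, the pawl and the release lever point to the stand's -y.
- collar: Dark collar (46 x 51 mm) around the top of the sleeve, fixed to the stand, its top 144 mm above the table. A lug on the post meets it from below: the post's rigid top stop, at 81.5 mm of travel. Origin and axes as stand.
- post: Square steel post (24 mm, 0.5-0.8 kg) with a dark head, slides only up and down. Height of its origin above stand = its travel: 0 fully down, rigid top stop at 81.5 mm. Six teeth, 16 mm pitch, flat below, sloped above; the pawl can hold it at travel 14, 30, 46, 62 or 78 mm (78 = top tooth). Starts on the lowest of these. Forces: see head.
- head (a point): Middle of the post's dark head, where to grip: a block 36 mm wide along the stand's x (grip across this), 44 mm along its y, from 17 mm below to 13 mm above this point, plus two lips 11 mm higher at its y ends. On the post's axis, 182 mm above the table at travel 0. Lifting slowly takes 7-12 N, 5 to 8 N more while a tooth pushes the pawl aside, then falls back (a click).
- pawl: Steel pawl and release lever, one piece on a level pin along the stand's x; origin on the pin, 27 mm from the post's axis towards the stand's -y, 95 mm above the table. A spring holds it in the teeth, lever level. Pressing the lever's end down lifts the pawl out; the post then sinks by itself, braked, at 40-100 mm/s, as long as the lever is held. Released, it springs back.
- pad (a point): Top middle of the lever's flat end pad (34 mm along the stand's x, 28 mm along its y), 120 mm from the post's axis towards the stand's -y, 101 mm above the table with the lever level. Press it straight down, about 3 to 6 N: the pawl comes wholly free after 20 to 21 mm, a rigid end stop follows at 23 to 24 mm. Below is only the board, top at 18 mm.
- tray: Bystander: loose red plastic tray, 130 x 140 x 60 mm, origin centre of its underside.
- spanner: Bystander: loose steel spanner, 190 mm long along its x, lying flat.
- flange: Bystander: loose dark steel ring, 72 mm across, 22 mm high, origin centre of its underside.
- hammer: Bystander: loose hammer lying along its x, about 0.3 m long.

How it is judged:
By the outcome, as a careful person would: the job done as asked, in the order asked, and still so for the second after the job is handed in, with the robot touching nothing.
It also fails if it takes over 64 s, if anything falls off the work surface, if the arm or the gripper's body presses on something with over 40 N, if the wrist force passes 120 N, or if a joint passes its speed limit or range.

## Working session

There is one attempt and no reset: what is moved stays moved. The work goes in short steps, Python scripts to look and compute and a shell command to move; the robot and the scene stay as the last step left them, time stands still between calls to the robot, and variables do not carry over. Pictures are saved under pics/ and viewed, and the job is handed in when it is done.

```bash
ls; mkdir -p pics
cat > h.py <<'E'
from plant import *
import numpy as np, cv2
def snap(n,f):
    c=capture(n); cv2.imwrite('pics/'+f,cv2.cvtColor(c['color'],cv2.COLOR_RGB2BGR)); return c
def ray(c,u,v):
    K=np.array([[c['fx'],0,c['cx']],[0,c['fy'],c['cy']],[0,0,1]])
    p=cv2.undistortPoints(np.array([[[u,v]]],float),K,np.array(c['dist_coeffs'],float))[0,0]
    T=np.array(c['cam_to_world']); d=T[:3,:3]@np.array([p[0],-p[1],-1]); return T[:3,3],d
def onz(c,u,v,z):
    o,d=ray(c,u,v); return o+d*(z-o[2])/d[2]
def proj(c,P):
    T=np.linalg.inv(np.array(c['cam_to_world'])); p=T[:3,:3]@np.array(P)+T[:3,3]
    K=np.array([[c['fx'],0,c['cx']],[0,c['fy'],c['cy']],[0,0,1]])
    q,_=cv2.projectPoints(np.array([[p[0],-p[1],-p[2]]]),np.zeros(3),np.zeros(3),K,np.array(c['dist_coeffs'],float)); return q[0,0]
E
python3 - <<'E'
from h import *
import pickle
a=snap('top','t1.png');b=snap('scene','s1.png')
pickle.dump((a,b),open('c1.pkl','wb'))
for c in (a,b): print(c['cam_to_world'],c['fx'],c['dist_coeffs'])
print(read_state())
E
```

```text
pics
[[ 0.00348245  0.99771829 -0.06742472  0.42635659]
 [-0.99996439  0.00295611 -0.00790453  0.03648231]
 [-0.00768718  0.06744984  0.99769305  1.43109583]
 [ 0.          0.          0.          1.        ]] 547.9770518686503 [-0.02776606  0.          0.          0.          0.        ]
[[-0.36371364 -0.65517217  0.6621645   1.44653135]
 [ 0.93138176 -0.26761222  0.24680298  0.38776212]
 [ 0.01550486  0.70649355  0.70754962  1.09264651]
 [ 0.          0.          0.          1.        ]] 511.4660309646072 [-0.09568986  0.          0.          0.          0.        ]
{'time': 0.1, 'joint_positions': array([ 1.24500129e+00,  3.20231484e-01,  1.56556031e+00,  1.56157948e-05,
        1.25739432e+00, -2.00113158e-02]), 'qd': array([-0.00087091, -0.00225245, -0.00085331,  0.00071644, -0.0007445 ,
        0.00025743]), 'joint_efforts': array([-2.86293534e-04, -4.13327157e+01, -2.32515407e+01,  7.28905946e-02,
        4.20546310e-02, -4.85980263e-05]), 'tcp_pos': array([0.17294335, 0.54786624, 0.19320109]), 'orientation': array([ 0.69875565,  0.10713775,  0.69895985, -0.10824588]), 'force': array([-0.21031189,  0.54959519, -0.18038746]), 'ft_torque': array([ 0.00966143,  0.01690619, -0.03381665]), 'gripper_width': 0.09147871735177537}
```

View pics/t1.png

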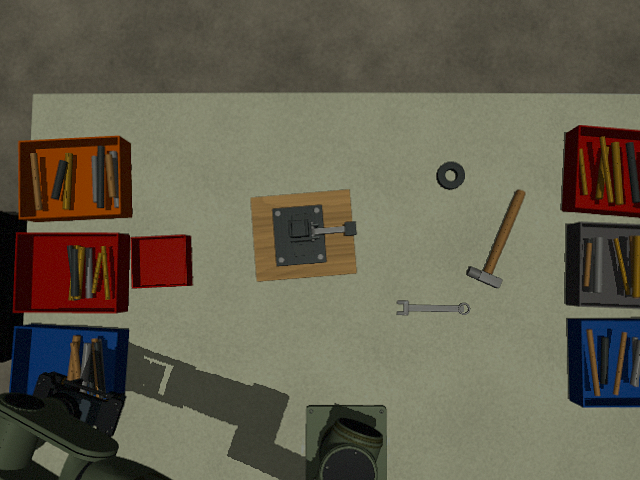

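View pics/s1.png

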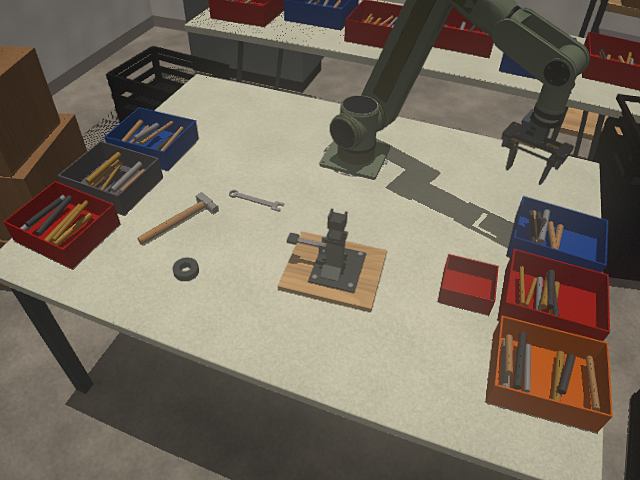

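The top view shows the board at columns 251–356 and rows 190–281, the head near (300,230) and the lever pad near (350,228). The lever points to about world −y. Next I measure these by colour.

Run:
```python
from h import *
import pickle
a,b=pickle.load(open('c1.pkl','rb'))
im=a['color']; hsv=cv2.cvtColor(im,cv2.COLOR_RGB2HSV)
m=cv2.inRange(hsv,(8,70,60),(25,255,255)); m[:, :240]=0;m[:,370:]=0;m[:180]=0;m[300:]=0
m=cv2.morphologyEx(m,cv2.MORPH_OPEN,np.ones((3,3)))
pts=cv2.findNonZero(m); h=cv2.convexHull(pts)
r=cv2.minAreaRect(h); print(r)
bx=cv2.boxPoints(r); P=np.array([onz(a,u,v,.018) for u,v in bx]); print(P, P.mean(0))
e=[P[(i+1)%4]-P[i] for i in range(4)]
for k in e: print(np.linalg.norm(k),np.degrees(np.arctan2(k[1],k[0])))
for n,c,(x0,y0,x1,y1) in (('t',a,(240,180,370,290)),('s',b,(270,200,400,320))):
    cr=cv2.cvtColor(c['color'],cv2.COLOR_RGB2BGR)[y0:y1,x0:x1]
    cv2.imwrite(f'pics/{n}crop.png',cv2.resize(np.clip(cr*1.6,0,255).astype('uint8'),None,fx=5 if n=='t' else 4.8,fy=5 if n=='t' else 4.8,interpolation=cv2.INTER_CUBIC))
```

```text
((302.80743408203125, 235.0157470703125), (84.8605728149414, 100.82787322998047), 85.33314514160156)
[[ 0.63836476  0.25307254  0.018     ]
 [ 0.66043112 -0.00849547  0.018     ]
 [ 0.44080018 -0.02643171  0.018     ]
 [ 0.41878094  0.23233947  0.018     ]] [0.53959425 0.11262121 0.018     ]
0.2624971373951502 -85.1778398408136
0.22036211506163267 -175.33128011680387
0.259706307085625 94.86366952959693
0.22056045552829925 5.393869225937575
```

View pics/tcrop.png

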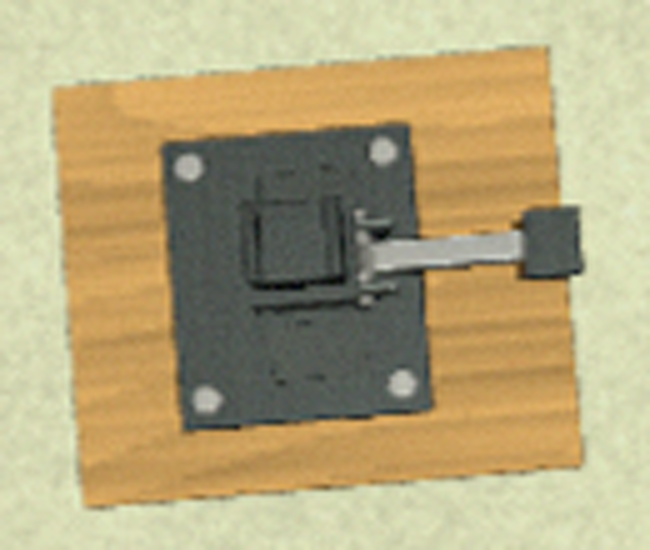

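View pics/scrop.png

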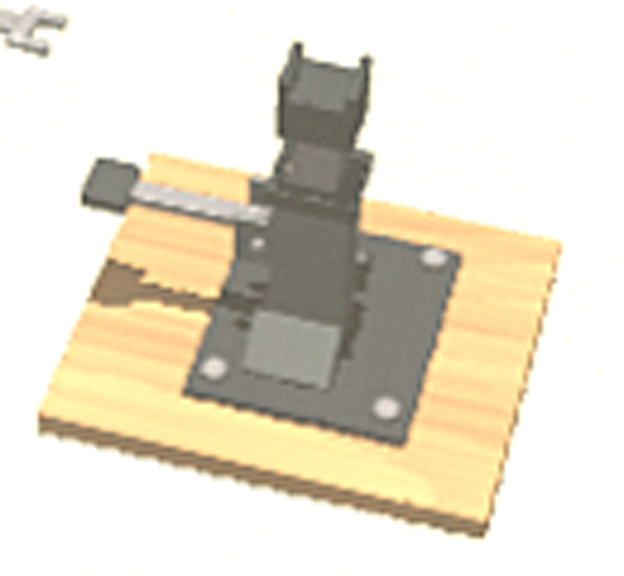

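Run:
```python
from h import *
import pickle
a,b=pickle.load(open('c1.pkl','rb'))
print('head',onz(a,299,228.6,.209),'pad',onz(a,350.2,228.4,.101))
c=np.array([.5396,.1126]);t=np.radians(5.0)
X=np.array([np.cos(t),np.sin(t)]);Y=np.array([-np.sin(t),np.cos(t)])
for n,p,z in (('headtop',c,.209),('pad',c-.12*Y,.101)):
    print(n,p,proj(a,[*p,z]),proj(b,[*p,z]))
# scene corners of pad/lips
for sx in(-1,1):
  for sy in(-1,1):
    print(sx,sy,(proj(b,[*(c-.12*Y+sx*.017*X+sy*.014*Y),.101])-[270,200])*4.8,(proj(b,[*(c+sx*.018*X+sy*.022*Y),.220])-[270,200])*4.8)
from scipy.spatial.transform import Rotation as R
q=read_state()['orientation']; print(R.from_quat(np.roll(q,-1)).as_matrix())
```

```text
head [0.5381716  0.11084301 0.209     ] pad [ 0.54888786 -0.00737569  0.101     ]
headtop [0.5396 0.1126] [298.22073865 227.96279683] [337.69750103 217.08145186]
pad [ 0.55005869 -0.00694336] [350.02284733 227.92084742] [293.12290381 237.08896713]
-1 -1 [ 96.91046621 152.7241747 ] [294.26727365  36.28171029]
-1 1 [143.5209659  162.95154238] [374.82724935  52.97045271]
1 -1 [ 78.04980172 193.29350919] [276.43126929  80.54393467]
1 1 [125.36350818 203.85312221] [358.45407711  97.83410593]
[[-5.24078348e-04  3.01044815e-01  9.53609849e-01]
 [-1.50487944e-03  9.53608663e-01 -3.01045268e-01]
 [-9.99998730e-01 -1.59283916e-03 -4.67294994e-05]]
```

```bash
python3 -m jog '[[[-5.5,0,0,0],[-11,0,0,0],[-11,-2.5,4,0.15],[-11,-5.5,8.5,0.3],[-11,-8.5,13,0.45]]]' 6.5
cat > tgt.py <<'E'
from h import *
import sys
from scipy.spatial.transform import Rotation as R
def rel(p,ang):
    s=read_state(); M=R.from_quat(np.roll(s['orientation'],-1)).as_matrix()
    d=M.T@(np.array(p)-s['tcp_pos'])*100
    y=M[:,1]; a=np.arctan2(y[1],y[0]); r=(a-np.radians(ang)+np.pi)%(2*np.pi)-np.pi
    print('t',round(s['time'],2),'tcp',s['tcp_pos'].round(4),'down',M[:,0].round(3),'yang',np.degrees(a).round(1),'F',s['force'].round(1),'w',round(s['gripper_width'],4),'j',s['joint_positions'].round(2))
    print('shift cm',d.round(2),'roll',r.round(3))
a=[float(v) for v in sys.argv[1:]]
rel(a[:3],a[3])
E
python3 tgt.py .539 .112 .30 5
```

```text
time: 0.72
tcp_pos: [0.272, 0.4265, 0.3029]
orientation: [0.657, 0.261, 0.657, -0.263]
force: [0.9, 1.1, -0.4]
gripper_width: 0.0649
t 0.72 tcp [0.272  0.4265 0.3029] down [-0.001 -0.002 -1.   ] yang 46.5 F [ 0.9  1.1 -0.4] w 0.0649 j [ 0.98  0.16  1.51 -0.    1.47  0.17]
shift cm [ 0.35 -4.41 41.02] roll 0.724
```

```bash
python3 -m jog '[[[0,-0.5,6,0.15],[0,-1,12,0.3],[0,-2,18,0.45],[0,-2.5,24,0.6],[0,-3,30,0.72]]]'
python3 tgt.py .539 .112 .30 5
```

```text
time: 1.35
tcp_pos: [0.4697, 0.1964, 0.3031]
orientation: [0.521, 0.477, 0.521, -0.479]
force: [0.8, 0.6, 1.0]
gripper_width: 0.0648
t 1.35 tcp [0.4697 0.1964 0.3031] down [-0.001 -0.002 -1.   ] yang 5.0 F [0.8 0.6 1. ] w 0.0648 j [ 0.37  0.16  1.5  -0.    1.48  0.29]
shift cm [0.32 6.18 9.  ] roll -0.001
```

```bash
python3 -m jog '[[[0.3,3,4.5,0],[0.3,6.2,9,0],[0.3,6.2,9,0]]]'
python3 tgt.py .539 .112 .188 5
python3 - <<'E'
from h import *
for n,f in (('top','t2'),('scene','s2')):
    c=snap(n,f+'.png'); x0,y0=(250,180) if n=='top' else (260,120)
    cr=cv2.imread(f'pics/{f}.png')[y0:y0+120,x0:x0+160]
    cv2.imwrite(f'pics/{f}c.png',cv2.resize(np.clip(cr*1.6,0,255).astype('uint8'),None,fx=5,fy=5,interpolation=cv2.INTER_CUBIC))
E
```

```text
time: 1.72
tcp_pos: [0.5408, 0.1092, 0.2989]
orientation: [0.52, 0.478, 0.52, -0.481]
force: [0.0, 0.6, 0.5]
gripper_width: 0.0647
t 1.73 tcp [0.5408 0.1092 0.2989] down [-0.002 -0.003 -1.   ] yang 4.7 F [0.  0.6 0.5] w 0.0647 j [ 0.18  0.24  1.42 -0.    1.49  0.1 ]
shift cm [11.09 -0.13 -0.33] roll -0.006
```

View pics/s2c.png

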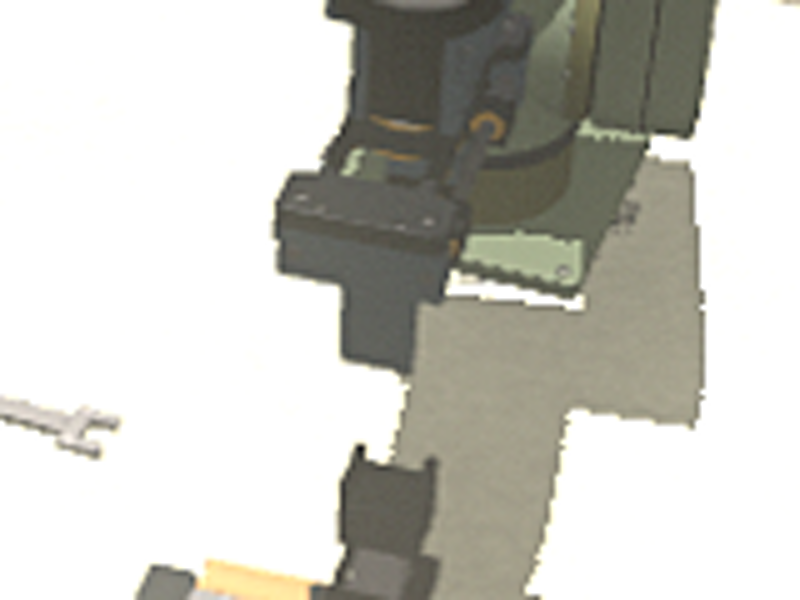

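The gripper hovers above the head, with the fingers straddling it along the stand's x. Next is the descent.

```bash
python3 -m jog '[[[4,-0.1,-0.2,-0.006],[8,-0.1,-0.3,-0.006],[10.2,-0.1,-0.3,-0.006],[11.1,-0.1,-0.3,-0.006],[11.1,-0.1,-0.3,-0.006]]]'
python3 tgt.py .539 .112 .188 5
```

```text
time: 2.45
tcp_pos: [0.537, 0.1154, 0.1888]
orientation: [0.522, 0.475, 0.523, -0.477]
force: [0.0, -0.4, 0.3]
gripper_width: 0.0651
t 2.45 tcp [0.537  0.1154 0.1888] down [-0.003 -0.002 -1.   ] yang 5.3 F [ 0.  -0.4  0.3] w 0.0651 j [ 0.19  0.28  1.63 -0.    1.23  0.1 ]
shift cm [0.08 0.17 0.36] roll 0.006
```

```bash
python3 -m jog '[[[0,0.2,0.3,0],[0,0.2,0.3,0],[0,0.2,0.3,0]]]'
python3 tgt.py .539 .112 .188 5
```

```text
time: 2.82
tcp_pos: [0.5396, 0.1125, 0.1893]
orientation: [0.522, 0.476, 0.523, -0.477]
force: [0.3, 0.2, -0.1]
gripper_width: 0.0654
t 2.83 tcp [0.5396 0.1125 0.1893] down [-0.002 -0.001 -1.   ] yang 5.3 F [ 0.3  0.2 -0.1] w 0.0654 j [ 0.19  0.29  1.63 -0.    1.23  0.09]
shift cm [ 0.13 -0.06  0.05] roll 0.005
```

```bash
python3 -m jog '[[[0.1,0,0,0],[0.1,0,0,0],[0.1,0,0,0],[0.1,0,0,0],[0.1,0,0,0]]]' 3.0 10
python3 tgt.py .539 .112 .188 5
```

```text
time: 3.45
tcp_pos: [0.5393, 0.1125, 0.1883]
orientation: [0.522, 0.475, 0.523, -0.477]
force: [-1.3, -0.1, 0.0]
gripper_width: 0.0357
t 3.45 tcp [0.5393 0.1125 0.1883] down [-0.002 -0.001 -1.   ] yang 5.3 F [-1.3 -0.1  0. ] w 0.0357 j [ 0.19  0.29  1.63 -0.    1.23  0.09]
shift cm [ 0.03 -0.04  0.05] roll 0.005
```

```bash
python3 -m jog '[[[0,0,0,0],[0,0,0,0],[-0.2,0,0,0],[-0.4,0,0,0],[-0.6,0,0,0]]]' 3.0 45
python3 tgt.py .539 .112 .188 5;  python3 -m jog '[[[-0.3,0,0,0],[-0.6,0,0,0],[-0.9,0,0,0],[-1.2,0,0,0],[-1.5,0,0,0]]]'
python3 tgt.py .539 .112 .188 5
```

```text
time: 4.08
tcp_pos: [0.5403, 0.1126, 0.193]
orientation: [0.523, 0.476, 0.522, -0.477]
force: [12.5, -0.8, -13.9]
gripper_width: 0.0316
t 4.08 tcp [0.5403 0.1126 0.193 ] down [-0.001 -0.001 -1.   ] yang 5.3 F [ 12.5  -0.8 -13.9] w 0.0316 j [ 0.19  0.28  1.62 -0.    1.24  0.09]
shift cm [ 0.5  -0.13  0.05] roll 0.005
time: 4.7
tcp_pos: [0.5396, 0.112, 0.2091]
orientation: [0.523, 0.475, 0.523, -0.478]
force: [0.7, -3.5, -17.1]
gripper_width: 0.0304
t 4.7 tcp [0.5396 0.112  0.2091] down [-0.002 -0.003 -1.   ] yang 5.3 F [  0.7  -3.5 -17.1] w 0.0304 j [ 0.19  0.27  1.59 -0.    1.28  0.09]
shift cm [ 2.11 -0.05 -0.01] roll 0.005
```

```bash
cat > look.py <<'E'
from h import *
import sys,pickle
k=sys.argv[1]; C={}
for n in ('top','scene'):
    f=n[0]+k; c=snap(n,f+'.png'); C[n]=c; x0,y0=(250,180) if n=='top' else (260,160)
    cr=cv2.imread(f'pics/{f}.png')[y0:y0+120,x0:x0+160]
    cv2.imwrite(f'pics/{f}c.png',cv2.resize(np.clip(cr*1.6,0,255).astype('uint8'),None,fx=5,fy=5,interpolation=cv2.INTER_CUBIC))
pickle.dump(C,open(f'c{k}.pkl','wb'))
E
python3 look.py 3
```

```text
(no output)
```

View pics/s3c.png

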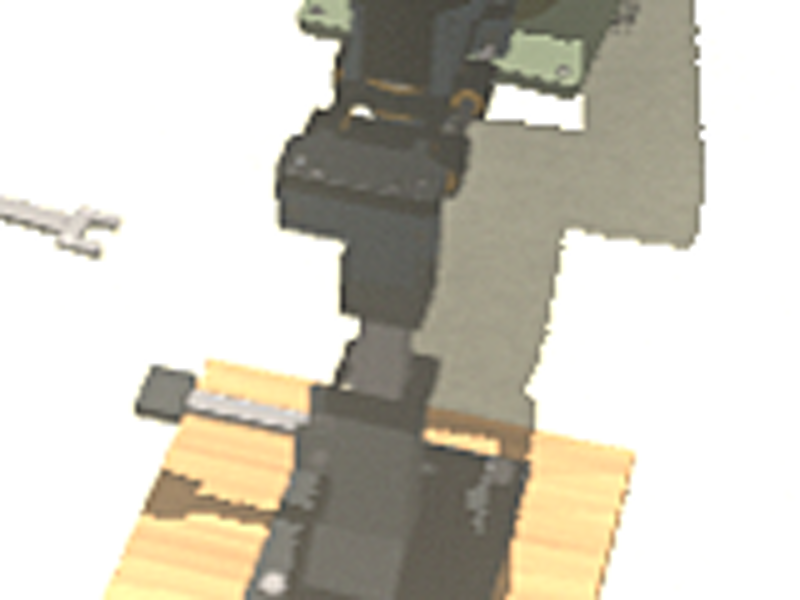

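```bash
python3 -m jog '[[[0,0,0,0],[-0.3,0,0,0],[-0.6,0,0,0],[-0.9,0,0,0],[-1.2,0,0,0]]]' 2.0 45
python3 tgt.py .539 .112 .188 5
```

```text
time: 5.42
tcp_pos: [0.5394, 0.1119, 0.2217]
orientation: [0.522, 0.475, 0.522, -0.478]
force: [-0.5, -4.4, -10.6]
gripper_width: 0.0284
t 5.42 tcp [0.5394 0.1119 0.2217] down [-0.003 -0.003 -1.   ] yang 5.3 F [ -0.5  -4.4 -10.6] w 0.0284 j [ 0.19  0.27  1.57 -0.    1.31  0.09]
shift cm [ 3.37 -0.03 -0.02] roll 0.005
```

Run:
```python
from h import *
import pickle
c=snap('scene','s4.png'); pickle.dump(c,open('c4.pkl','wb'))
im=cv2.imread('pics/s4.png')[170:260,290:390]
im=np.clip(im.astype(float)*3,0,255).astype('uint8')
C=np.array([.5395,.112]);t=np.radians(5.2);X=np.array([np.cos(t),np.sin(t)]);Y=np.array([-np.sin(t),np.cos(t)])
big=cv2.resize(im,None,fx=6,fy=6,interpolation=cv2.INTER_CUBIC)
tr=.014+(.2217-.1883)
for z,col in ((.182+tr-.017,(0,255,0)),(.182+tr+.013,(0,255,255)),(.144,(255,0,255)),(.2217-.011,(0,0,255))):
    p=[(proj(c,[*(C+.018*X+s*.022*Y),z])-[290,170]+.5)*6-.5 for s in(-1,1)]
    cv2.line(big,*[tuple(int(v) for v in q) for q in p],col,1)
cv2.imwrite('pics/s4b.png',big)
```

```text
(no output)
```

View pics/s4b.png

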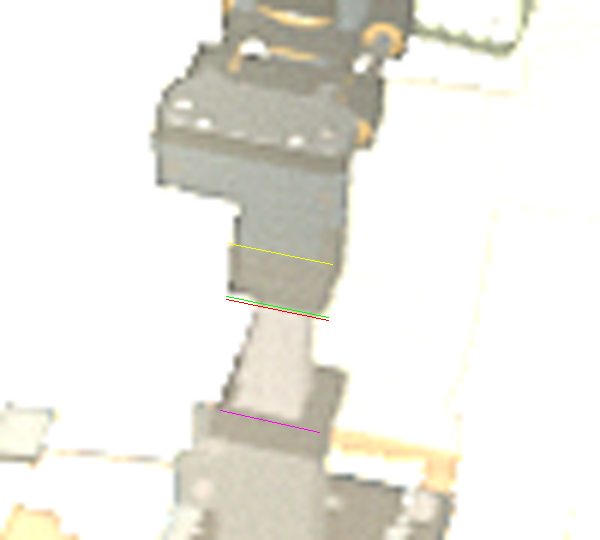

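The head is held and rises with the gripper: its top and bottom match the lines predicted for a no-slip grip. I keep lifting, watching the force.

```bash
python3 -m jog '[[[-0.3,0,0,0],[-0.6,0,0,0],[-0.9,0,0,0],[-1.2,0,0,0],[-1.5,0,0,0]]]'
python3 tgt.py .5394 .112 .254 5.2;  python3 -m jog '[[[-0.2,0,0,0],[-0.4,0,0,0],[-0.6,0,0,0],[-0.8,0,0,0],[-1.0,0,0,0]]]'
python3 tgt.py .5394 .112 .254 5.2
```

```text
time: 6.1
tcp_pos: [0.5394, 0.1119, 0.2388]
orientation: [0.523, 0.475, 0.522, -0.477]
force: [-1.2, -3.8, -11.4]
gripper_width: 0.0285
t 6.1 tcp [0.5394 0.1119 0.2388] down [-0.001 -0.003 -1.   ] yang 5.3 F [ -1.2  -3.8 -11.4] w 0.0285 j [ 0.19  0.26  1.54 -0.    1.35  0.09]
shift cm [-1.52 -0.   -0.  ] roll 0.001
time: 6.72
tcp_pos: [0.5394, 0.1119, 0.2483]
orientation: [0.523, 0.475, 0.522, -0.478]
force: [1.2, -3.4, -20.1]
gripper_width: 0.0286
t 6.72 tcp [0.5394 0.1119 0.2483] down [-0.002 -0.003 -1.   ] yang 5.3 F [  1.2  -3.4 -20.1] w 0.0286 j [ 0.19  0.25  1.52 -0.    1.37  0.09]
shift cm [-0.57  0.   -0.01] roll 0.001
```

```bash
python3 -m jog '[[[-0.15,0,0,0],[-0.3,0,0,0],[-0.3,0,0,0]]]'
python3 tgt.py .5394 .112 .254 5.2;  python3 -m jog '[[[-0.1,0,0,0],[-0.1,0,0,0]]]'
python3 tgt.py .5394 .112 .254 5.2
```

```text
time: 7.1
tcp_pos: [0.5394, 0.1119, 0.2524]
orientation: [0.523, 0.475, 0.522, -0.477]
force: [-1.1, -4.3, -13.3]
gripper_width: 0.0287
t 7.1 tcp [0.5394 0.1119 0.2524] down [-0.001 -0.003 -1.   ] yang 5.3 F [ -1.1  -4.3 -13.3] w 0.0287 j [ 0.19  0.25  1.51 -0.    1.38  0.09]
shift cm [-0.16 -0.   -0.01] roll 0.001
time: 7.35
tcp_pos: [0.5395, 0.112, 0.2551]
orientation: [0.523, 0.476, 0.522, -0.477]
force: [-1.9, -4.1, -5.7]
gripper_width: 0.0281
t 7.35 tcp [0.5395 0.112  0.2551] down [ 0.001 -0.002 -1.   ] yang 5.3 F [-1.9 -4.1 -5.7] w 0.0281 j [ 0.19  0.25  1.51 -0.    1.38  0.09]
shift cm [ 0.11 -0.01 -0.01] roll 0.001
```

```bash
python3 -m jog '[[[0.05,0,0,0],[0.1,0,0,0],[0.1,0,0,0]]]'
python3 tgt.py .5394 .112 .254 5.2
```

```text
time: 7.72
tcp_pos: [0.5395, 0.1119, 0.2547]
orientation: [0.523, 0.476, 0.522, -0.477]
force: [-2.8, -3.5, -4.8]
gripper_width: 0.0284
t 7.72 tcp [0.5395 0.1119 0.2547] down [ 0.001 -0.002 -1.   ] yang 5.3 F [-2.8 -3.5 -4.8] w 0.0284 j [ 0.19  0.25  1.51 -0.    1.38  0.09]
shift cm [ 0.07 -0.01 -0.01] roll 0.001
```

```bash
python3 -m jog '[[[0.1,0,0,0],[0.2,0,0,0],[0.2,0,0,0]]]'
python3 tgt.py .5394 .112 .254 5.2
```

```text
time: 8.1
tcp_pos: [0.5395, 0.1119, 0.2533]
orientation: [0.524, 0.476, 0.522, -0.477]
force: [-3.0, -2.8, -2.3]
gripper_width: 0.0284
t 8.1 tcp [0.5395 0.1119 0.2533] down [ 0.002 -0.002 -1.   ] yang 5.3 F [-3.  -2.8 -2.3] w 0.0284 j [ 0.19  0.25  1.51 -0.    1.38  0.09]
shift cm [-0.07 -0.01 -0.01] roll 0.001
```

```bash
python3 -m jog '[[[0.1,0,0,0],[0.15,0,0,0],[0.15,0,0,0]]]'
python3 tgt.py .5394 .112 .254 5.2
```

```text
time: 8.48
tcp_pos: [0.5396, 0.112, 0.2532]
orientation: [0.524, 0.477, 0.521, -0.476]
force: [-4.9, -4.5, 1.3]
gripper_width: 0.0286
t 8.47 tcp [0.5396 0.112  0.2532] down [ 0.003 -0.002 -1.   ] yang 5.3 F [-4.9 -4.5  1.3] w 0.0286 j [ 0.19  0.25  1.52 -0.    1.37  0.09]
shift cm [-0.08 -0.02 -0.  ] roll 0.001
```

The post now rests on the pawl: z has stopped falling and the load has reversed. I open the fingers.

```bash
python3 -m jog '[[[0,0,0,0],[0,0,0,0],[0,0,0,0],[0,0,0,0]]]' 6.5 
python3 tgt.py .5394 .112 .33 5.2; python3 -m jog '[[[-3,0,0,0],[-6,0,0,0],[-8,0,0,0],[-8,0,0,0]]]'; python3 tgt.py .5499 -.0075 .33 5;python3 look.py 5
```

```text
time: 8.98
tcp_pos: [0.5403, 0.1128, 0.2542]
orientation: [0.524, 0.478, 0.521, -0.475]
force: [-0.3, -0.4, 0.5]
gripper_width: 0.0643
t 8.97 tcp [0.5403 0.1128 0.2542] down [ 0.006 -0.    -1.   ] yang 5.3 F [-0.3 -0.4  0.5] w 0.0643 j [ 0.19  0.25  1.51 -0.    1.37  0.09]
shift cm [-7.58 -0.05  0.08] roll 0.002
time: 9.48
tcp_pos: [0.5407, 0.1133, 0.3362]
orientation: [0.525, 0.479, 0.52, -0.473]
force: [-0.8, 0.0, 0.5]
gripper_width: 0.0651
t 9.47 tcp [0.5407 0.1133 0.3362] down [ 0.01   0.001 -1.   ] yang 5.3 F [-0.8  0.   0.5] w 0.0651 j [ 0.19  0.22  1.35 -0.    1.56  0.09]
shift cm [ 0.62 -0.21 12.12] roll 0.006
```

View pics/s5c.png

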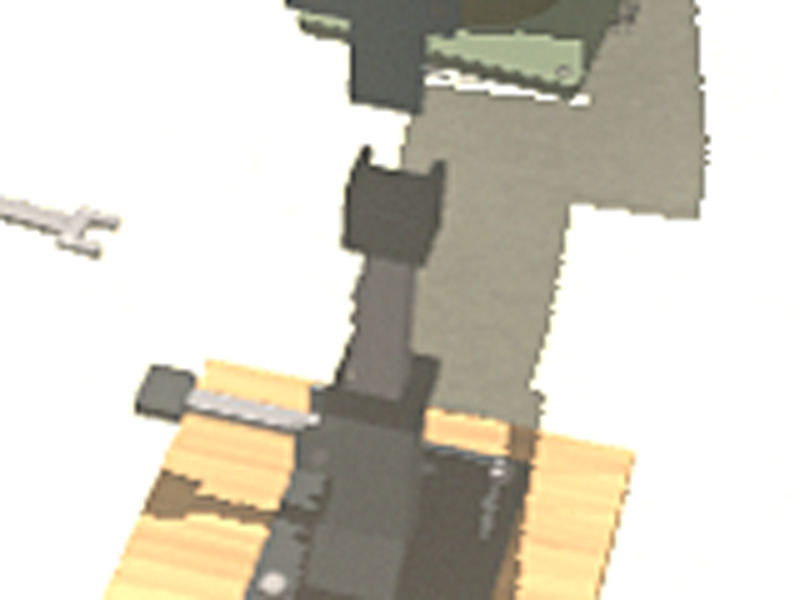

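Run:
```python
from h import *
import pickle
c=pickle.load(open('c5.pkl','rb'))['scene']
C=np.array([.5395,.112]);t=np.radians(5.2);X=np.array([np.cos(t),np.sin(t)]);Y=np.array([-np.sin(t),np.cos(t)])
for tr in (.062,.078):
  for s in(-1,1): print(tr,s,(proj(c,[*(C-.018*X+s*.022*Y),.206+tr])-[260,160])*5)
  for s in(-1,1): print(tr,s,(proj(c,[*(C+.018*X+s*.022*Y),.165+tr])-[260,160])*5)
```

```text
0.062 -1 [359.07877042 165.58975249]
0.062 1 [445.30618863 182.77803039]
0.062 -1 [337.44980156 273.31542615]
0.062 1 [423.2840086  291.12335258]
0.078 -1 [360.36916795 140.79620394]
0.078 1 [447.37331512 157.97934348]
0.078 -1 [338.55102916 249.5363878 ]
0.078 1 [425.1616636  267.35330153]
```

The head bottom measures at crop (343,247) and (425,265). That matches a travel of 78 mm, with predictions of (339,250) and (425,267), so the post stands on the top tooth. Next I move over the pad with the fingers closed. I offset outward so the fingertips' inner edge acts at the pad's middle.

```bash
python3 -m jog '[[[0,0,4,0],[0,-0.1,8,0],[0,-0.1,11,0],[0,-0.1,13.5,0],[0,-0.1,13.5,0]]]' 0 20
python3 tgt.py .5515 -.0225 .15 5.2; python3 -m jog '[[[5,0,0,0],[10,0,0,0],[14,0,0,0],[17,0,0,0],[17,0,0,0]]]';python3 tgt.py .5515 -.0225 .125 5.2
```

```text
time: 10.2
tcp_pos: [0.5507, -0.0227, 0.3323]
orientation: [0.523, 0.478, 0.521, -0.476]
force: [-0.4, 0.8, -1.2]
gripper_width: 0.0176
t 10.2 tcp [ 0.5507 -0.0227  0.3323] down [ 0.003  0.    -1.   ] yang 5.2 F [-0.4  0.8 -1.2] w 0.0176 j [-0.06  0.23  1.35  0.    1.56 -0.15]
shift cm [ 1.823e+01  3.000e-02 -1.000e-02] roll -0.0
time: 10.82
tcp_pos: [0.549, -0.0215, 0.1596]
orientation: [0.521, 0.476, 0.524, -0.477]
force: [-0.5, -0.3, -0.2]
gripper_width: 0.0005
t 10.82 tcp [ 0.549  -0.0215  0.1596] down [-0.004  0.001 -1.   ] yang 5.2 F [-0.5 -0.3 -0.2] w 0.0005 j [-0.06  0.31  1.67  0.    1.16 -0.15]
shift cm [3.46 0.25 0.13] roll 0.001
```

```bash
python3 -m jog '[[[2,0.2,0.1,0],[3.5,0.2,0.1,0],[4.2,0.2,0.1,0],[4.2,0.2,0.1,0]]]';python3 tgt.py .5515 -.0225 .112 5.2; python3 look.py 6
```

```text
time: 11.32
tcp_pos: [0.5509, -0.0221, 0.1178]
orientation: [0.521, 0.476, 0.524, -0.477]
force: [-0.6, 1.1, 0.2]
gripper_width: 0.0008
t 11.32 tcp [ 0.5509 -0.0221  0.1178] down [-0.004  0.001 -1.   ] yang 5.2 F [-0.6  1.1  0.2] w 0.0008 j [-0.06  0.34  1.73  0.    1.07 -0.15]
shift cm [0.58 0.05 0.04] roll 0.001
```

View pics/s6c.png

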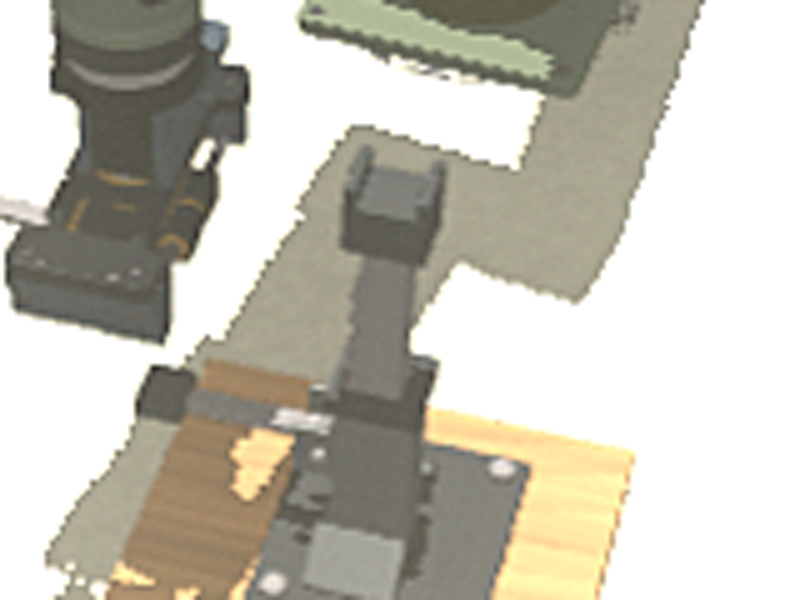

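View pics/t6c.png

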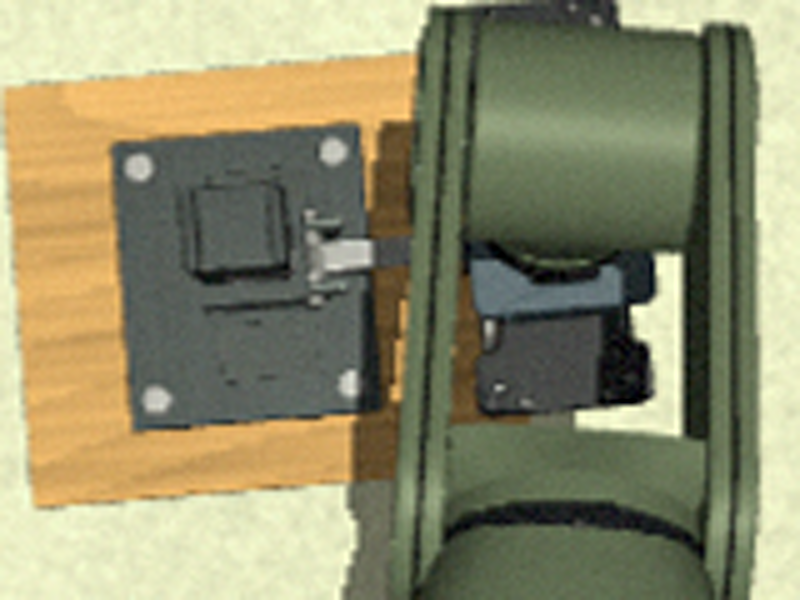

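The gripper sits just above the pad, and the post is still at the top tooth (head at crop (390,200)). The gripper body hides the fingers. Pressing starts now, in small steps.

```bash
python3 -m jog '[[[0.3,0,0,0],[0.6,0,0,0],[0.8,0,0,0]]]';python3 tgt.py .5515 -.0225 .0905 5.2; python3 -m jog '[[[0.3,0,0,0],[0.6,0,0,0],[0.6,0,0,0]]]';python3 tgt.py .5515 -.0225 .0905 5.2
```

```text
time: 11.8
tcp_pos: [0.5513, -0.0223, 0.1102]
orientation: [0.521, 0.476, 0.523, -0.477]
force: [-0.5, -0.0, -1.1]
gripper_width: 0.0003
t 11.8 tcp [ 0.5513 -0.0223  0.1102] down [-0.003  0.001 -1.   ] yang 5.2 F [-0.5 -0.  -1.1] w 0.0003 j [-0.06  0.35  1.74  0.    1.05 -0.15]
shift cm [1.97 0.02 0.03] roll 0.001
time: 12.18
tcp_pos: [0.5511, -0.0222, 0.1038]
orientation: [0.521, 0.476, 0.523, -0.477]
force: [0.7, -0.2, 0.6]
gripper_width: -0.0
t 12.18 tcp [ 0.5511 -0.0222  0.1038] down [-0.003  0.001 -1.   ] yang 5.2 F [ 0.7 -0.2  0.6] w -0.0 j [-0.06  0.36  1.75  0.    1.04 -0.15]
shift cm [1.33 0.05 0.03] roll 0.001
```

```bash
python3 look.py 7; python3 -c "
from h import *
print([read_state()['force'].round(2)])"
```

```text
[array([-0.02, -0.38,  0.01])]
```

View pics/s7c.png

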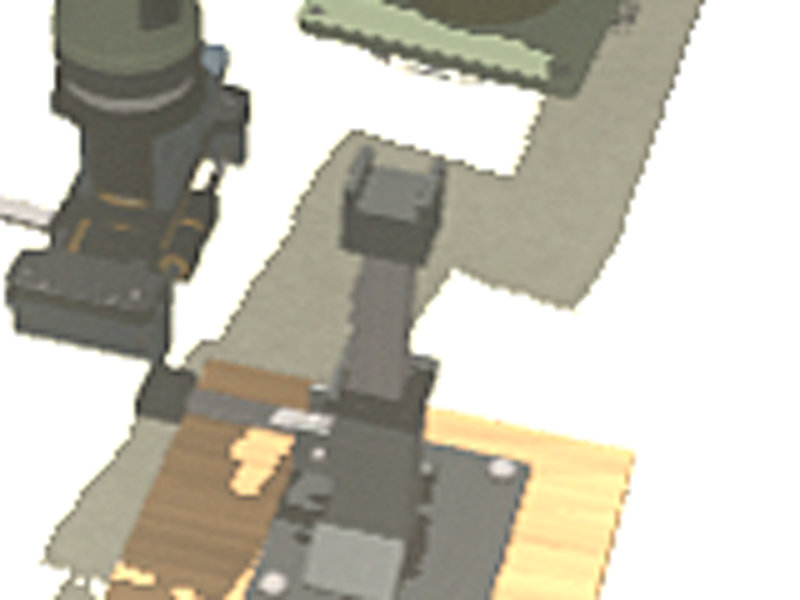

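Run:
```python
from h import *
import pickle
D=pickle.load(open('c7.pkl','rb'))
c=D['scene']
im=cv2.imread('pics/s7.png')[200:260,260:340]
im=np.clip(im.astype(float)*3.5,0,255).astype('uint8')
big=cv2.resize(im,None,fx=9,fy=9,interpolation=cv2.INTER_NEAREST)
t=np.radians(5.2);X=np.array([np.cos(t),np.sin(t)]);Y=np.array([-np.sin(t),np.cos(t)])
T=np.array([.5511,-.0222])
def box(C,hx,hy,z,col):
    p=np.array([(proj(c,[*(C+a*hx*X+b*hy*Y),z])-[260,200]+.5)*9 for a,b in((-1,-1),(1,-1),(1,1),(-1,1))]).astype(int)
    cv2.polylines(big,[p],True,col,1)
box(T,.0135,.016,.0928,(0,0,255)); box(np.array([.5395,.112])-.12*Y,.017,.014,.101,(0,255,0))
cv2.imwrite('pics/s7b.png',big)
```

```text
(no output)
```

View pics/s7b.png

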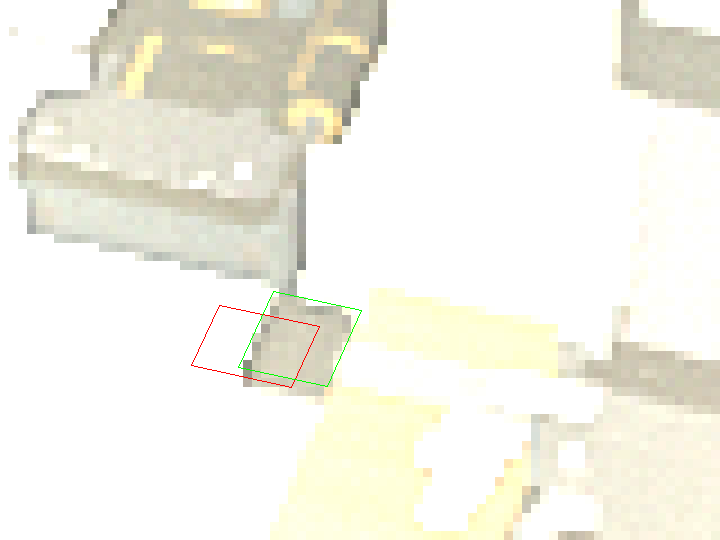

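Run:
```python
from h import *
import pickle
from scipy.spatial.transform import Rotation as R
c=pickle.load(open('c7.pkl','rb'))['scene']
s=read_state(); M=R.from_quat(np.roll(s['orientation'],-1)).as_matrix(); p=s['tcp_pos']; print(p)
for d in (.011,-.008,-.068): print(d,[((proj(c,p+d*M[:,0]+z*M[:,2]+y*M[:,1])-[260,200])*9).round() for y,z in((0,0),(.0135,.016),(.0135,-.016),(-.0135,.016),(-.0135,-.016))])
print([((proj(c,p-.068*M[:,0]+z*M[:,2]+y*M[:,1])-[260,200])*9).round() for y,z in((.089,.038),(.089,-.038))])
```

```text
[ 0.55134027 -0.02225642  0.1041661 ]
0.011 [array([251., 341.]), array([187., 361.]), array([287., 383.]), array([215., 300.]), array([314., 322.])]
-0.008 [array([249., 297.]), array([184., 316.]), array([286., 339.]), array([213., 256.]), array([313., 278.])]
-0.068 [array([244., 152.]), array([178., 171.]), array([282., 193.]), array([207., 111.]), array([311., 133.])]
[array([ 17., 333.]), array([274., 389.])]
```

Run:
```python
import cv2,numpy as np
for k in '27':
    y0=110 if k=='2' else 180
    im=cv2.imread(f'pics/s{k}.png')[y0:y0+80,250:350]
    cv2.imwrite(f'pics/r{k}.png',cv2.resize(im,None,fx=7,fy=7,interpolation=cv2.INTER_CUBIC))
```

```text
(no output)
```

View pics/r7.png

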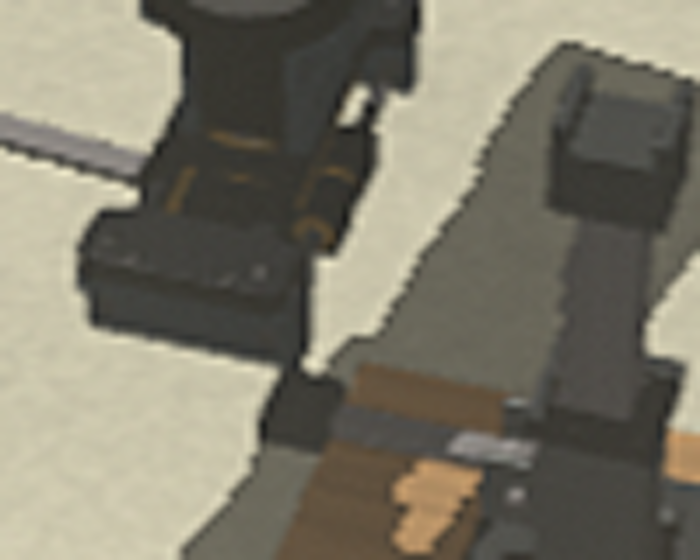

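View pics/r2.png

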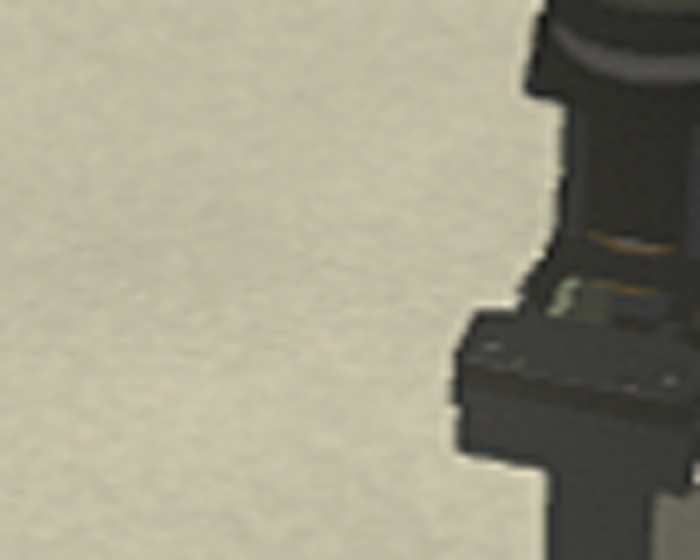

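Run:
```python
from h import *
import pickle
c=pickle.load(open('c7.pkl','rb'))['scene']
t=np.radians(5);X=np.array([np.cos(t),np.sin(t),0]);p=np.array([.5408,.1092,.2989])
print('tip outer',proj(c,p+.046*X-[0,0,.011]),'inner',proj(c,p+.0325*X-[0,0,.011]),'body bot',proj(c,p+.089*X+[0,0,.068]))
p=np.array([.5511,-.0222,.1038])
for y in (0,.0135,.03,.05): print(y,'tip',proj(c,p+y*X-[0,0,.011]))
print('body bot',proj(c,p+.089*X+[0,0,.068]),proj(c,p+.089*X+[0,0,.11]))
print(np.array(read_state()['tcp_pos']))
```

```text
tip outer [332.91476706 205.34571659] inner [334.36594597 201.73034961] body bot [329.39084948 190.96826918]
0 tip [287.88843855 237.94390576]
0.0135 tip [286.32309357 241.31923184]
0.03 tip [284.38219637 245.50509761]
0.05 tip [281.9878788  250.66997415]
body bot [276.05925264 240.00496165] [275.42632054 228.05694174]
[ 0.55134027 -0.02225642  0.1041661 ]
```

Run:
```python
from h import *
import pickle
a,b=pickle.load(open('c1.pkl','rb'))
M=np.array([[-5.24078348e-04,3.01044815e-01,9.53609849e-01],[-1.50487944e-03,9.53608663e-01,-3.01045268e-01],[-1,-1.6e-3,0]])
p=np.array([0.17294335,0.54786624,0.19320109])
for d in(.011,-.02,-.068):
  print(d,[proj(b,p+d*M[:,0]+s*w*M[:,1]).round(1) for s in(-1,1) for w in (.0457,.059,.089)],[proj(a,p+d*M[:,0]+s*w*M[:,1]).round(1) for s in(-1,1) for w in (.0457,)])
im=cv2.imread('pics/s1.png')[100:200,480:600]
cv2.imwrite('pics/g1.png',cv2.resize(np.clip(im*1.5,0,255).astype('uint8'),None,fx=6,fy=6,interpolation=cv2.INTER_CUBIC))
```

```text
0.011 [array([507.1, 176.3]), array([502.9, 174.4]), array([493.5, 170.2]), array([536.6, 189.5]), array([540.9, 191.5]), array([550.9, 196. ])] [array([124.8, 396.2]), array([ 87.1, 383.5])]
-0.02 [array([510. , 167.8]), array([505.8, 166. ]), array([496.2, 161.8]), array([540., 181.]), array([544.5, 183. ]), array([554.6, 187.5])] [array([119.5, 399.2]), array([ 80.9, 386.1])]
-0.068 [array([514.7, 154.3]), array([510.3, 152.4]), array([500.6, 148.3]), array([545.5, 167.5]), array([550.1, 169.4]), array([560.5, 173.9])] [array([110.8, 404.1]), array([ 70.6, 390.5])]
```

View pics/g1.png

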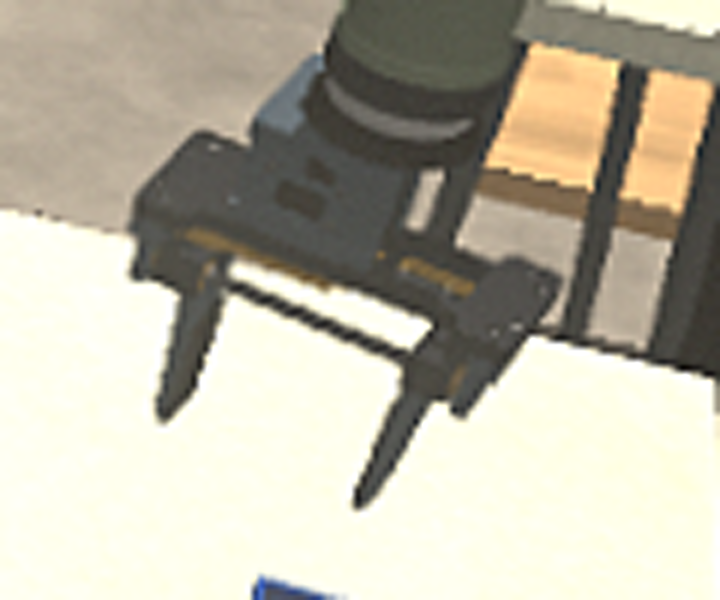

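The tip images suggest the fingertips sit higher than nominal, by roughly 2–3 cm, and the lever hasn't moved yet. I continue down in small steps and find the contact by force.

```bash
for i in 1; do python3 -m jog '[[[0.3,0,0,0],[0.5,0,0,0]]]';done;python3 tgt.py .5515 -.0225 .0905 5.2; python3 -m jog '[[[0.3,0,0,0],[0.5,0,0,0]]]';python3 tgt.py .5515 -.0225 .0905 5.2
```

```text
time: 12.52
tcp_pos: [0.5513, -0.0222, 0.099]
orientation: [0.521, 0.476, 0.523, -0.477]
force: [-0.8, -0.2, 0.0]
gripper_width: 0.0002
t 12.53 tcp [ 0.5513 -0.0222  0.099 ] down [-0.003  0.001 -1.   ] yang 5.2 F [-0.8 -0.2  0. ] w 0.0002 j [-0.06  0.36  1.76  0.    1.02 -0.15]
shift cm [0.85 0.02 0.03] roll 0.001
time: 12.78
tcp_pos: [0.5511, -0.0222, 0.0937]
orientation: [0.521, 0.476, 0.523, -0.477]
force: [0.8, -0.2, -0.7]
gripper_width: 0.0008
t 12.78 tcp [ 0.5511 -0.0222  0.0937] down [-0.003  0.001 -1.   ] yang 5.2 F [ 0.8 -0.2 -0.7] w 0.0008 j [-0.06  0.37  1.76  0.    1.01 -0.15]
shift cm [0.32 0.04 0.03] roll 0.001
```

Run:
```python
from h import *
import pickle
c=snap('scene','s8.png')
im=cv2.imread('pics/s8.png')[180:260,250:350]
cv2.imwrite('pics/r8.png',cv2.resize(np.clip(im*1.3,0,255).astype('uint8'),None,fx=7,fy=7,interpolation=cv2.INTER_CUBIC))
```

```text
(no output)
```

View pics/r8.png

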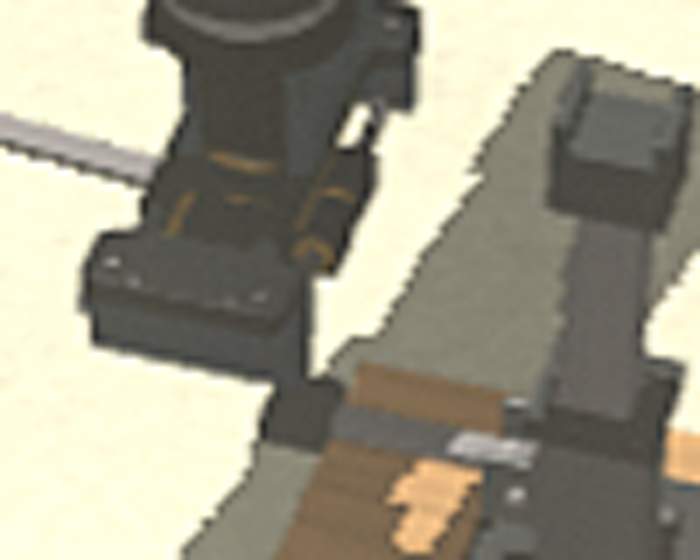

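```bash
python3 -m jog '[[[0.2,0,0,0],[0.4,0,0,0]]]';python3 tgt.py .5515 -.0225 .0905 5.2; python3 -m jog '[[[0.2,0,0,0],[0.4,0,0,0]]]';python3 tgt.py .5515 -.0225 .0905 5.2
```

```text
time: 13.08
tcp_pos: [0.5509, -0.0222, 0.0893]
orientation: [0.521, 0.476, 0.523, -0.477]
force: [0.2, 0.8, -0.2]
gripper_width: 0.0002
t 13.07 tcp [ 0.5509 -0.0222  0.0893] down [-0.004  0.001 -1.   ] yang 5.2 F [ 0.2  0.8 -0.2] w 0.0002 j [-0.06  0.37  1.77  0.    1.   -0.15]
shift cm [-0.12  0.05  0.03] roll 0.001
time: 13.32
tcp_pos: [0.5509, -0.0222, 0.0852]
orientation: [0.521, 0.476, 0.523, -0.477]
force: [0.1, 0.7, 0.3]
gripper_width: 0.0004
t 13.32 tcp [ 0.5509 -0.0222  0.0852] down [-0.003  0.001 -1.   ] yang 5.2 F [0.1 0.7 0.3] w 0.0004 j [-0.06  0.38  1.77  0.    0.99 -0.15]
shift cm [-0.53  0.05  0.03] roll 0.001
```

```bash
python3 -m jog '[[[-3,0,0.5,0],[-6,0,1,0],[-6,0,1,0.18],[-6,0,1,0.36],[-6,0,1,0.54]]]'; python3 -m jog '[[[0,0,0,0.18],[0,0,0,0.36],[0,0,0,0.54],[0,0,0,0.72],[0,0,0,0.9]]]';python3 -m jog '[[[0,0,0,0.14],[0,0,0,0.14]]]';python3 tgt.py .5515 -.0225 .0905 -84.8;  python3 - <<'E'
from h import *
from scipy.spatial.transform import Rotation as R
s=read_state(); M=R.from_quat(np.roll(s['orientation'],-1)).as_matrix(); p=s['tcp_pos']
c=snap('scene','s9.png')
for d in (.011,-.008,-.02,-.068): print(d,[((proj(c,p+d*M[:,0]+z*M[:,2])-[230,140])*6).round() for z in(-.016,.016)])
im=cv2.imread('pics/s9.png')[140:240,230:350]
cv2.imwrite('pics/r9.png',cv2.resize(np.clip(im*1.4,0,255).astype('uint8'),None,fx=6,fy=6,interpolation=cv2.INTER_CUBIC))
E
```

```text
time: 13.95
tcp_pos: [0.552, -0.0322, 0.1452]
orientation: [-0.373, -0.599, -0.375, 0.601]
force: [-0.7, -0.4, 0.2]
gripper_width: 0.0006
time: 14.58
tcp_pos: [0.552, -0.0322, 0.1452]
orientation: [-0.074, -0.702, -0.075, 0.704]
force: [0.7, -0.8, -0.8]
gripper_width: 0.0006
time: 14.82
tcp_pos: [0.5519, -0.0322, 0.1451]
orientation: [-0.025, -0.705, -0.026, 0.708]
force: [0.2, 0.2, 0.1]
gripper_width: 0.0004
t 14.82 tcp [ 0.5519 -0.0322  0.1451] down [-0.004  0.001 -1.   ] yang -85.9 F [0.2 0.2 0.1] w 0.0004 j [-0.08  0.32  1.69  0.    1.13  1.42]
shift cm [ 5.46 -0.97 -0.05] roll -0.019
0.011 [array([312., 542.]), array([336., 495.])]
-0.008 [array([311., 511.]), array([335., 464.])]
-0.02 [array([310., 492.]), array([334., 444.])]
-0.068 [array([306., 411.]), array([331., 363.])]
```

View pics/r9.png

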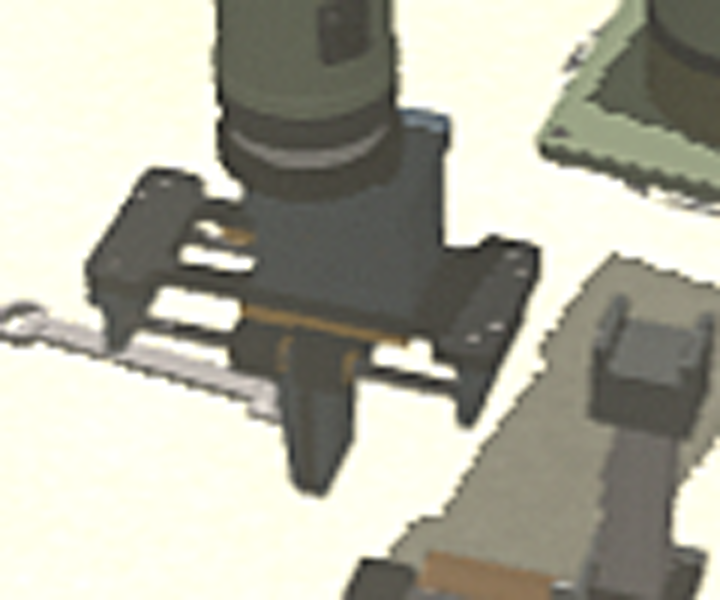

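The fingertip appears at crop (312,492), where the nominal geometry would put it at (312,542). The tips are therefore about 30 mm higher than nominal, so I expect pad contact at TCP z≈0.081. I go back to the earlier orientation, which keeps the gripper body far from the post.

```bash
python3 -m jog '[[[0,0,0,-0.18],[0,0,0,-0.36],[0,0,0,-0.54],[0,0,0,-0.72],[0,0,0,-0.9]]]'; python3 -m jog '[[[0,0,0,-0.18],[0,0,0,-0.36],[0,0,0,-0.54],[0,0,0,-0.68],[0,0,0,-0.68]]]';python3 tgt.py .5515 -.0225 .09 5.2
```

```text
time: 15.5
tcp_pos: [0.5519, -0.0322, 0.145]
orientation: [-0.332, -0.623, -0.334, 0.625]
force: [0.4, -0.7, 0.1]
gripper_width: 0.0006
time: 16.12
tcp_pos: [0.5519, -0.0322, 0.145]
orientation: [0.521, 0.476, 0.523, -0.477]
force: [0.4, -0.7, -0.2]
gripper_width: 0.0004
t 16.12 tcp [ 0.5519 -0.0322  0.145 ] down [-0.004  0.001 -1.   ] yang 5.2 F [ 0.4 -0.7 -0.2] w 0.0004 j [-0.08  0.32  1.69  0.    1.13 -0.17]
shift cm [ 5.5   0.07 -0.96] roll -0.001
```

```bash
python3 -m jog '[[[2.5,0.05,-0.9,0],[4.5,0.05,-0.9,0],[5.5,0.05,-0.9,0],[5.5,0.05,-0.9,0]]]'; python3 -m jog '[[[0.2,0,0,0],[0.4,0,0,0],[0.4,0,0,0]]]'; python3 tgt.py .5515 -.0225 .081 5.2
```

```text
time: 16.62
tcp_pos: [0.5511, -0.0231, 0.0896]
orientation: [0.52, 0.476, 0.523, -0.478]
force: [0.4, -0.7, 0.5]
gripper_width: 0.0004
time: 17.0
tcp_pos: [0.5512, -0.0232, 0.0858]
orientation: [0.52, 0.476, 0.523, -0.478]
force: [-0.0, 0.3, 0.6]
gripper_width: 0.0006
t 17.0 tcp [ 0.5512 -0.0232  0.0858] down [-0.004  0.001 -1.   ] yang 5.1 F [-0.   0.3  0.6] w 0.0006 j [-0.06  0.38  1.77  0.    1.   -0.15]
shift cm [ 0.48  0.04 -0.07] roll -0.001
```

```bash
python3 -m jog '[[[0.15,0,0,0],[0.3,0,0,0],[0.3,0,0,0]]]'; python3 -m jog '[[[0.15,0,0,0],[0.3,0,0,0],[0.3,0,0,0]]]'; python3 tgt.py .5515 -.0225 .081 5.2
```

```text
time: 17.38
tcp_pos: [0.5511, -0.0232, 0.0827]
orientation: [0.52, 0.476, 0.523, -0.478]
force: [-0.8, -0.7, -0.8]
gripper_width: 0.0004
time: 17.75
tcp_pos: [0.5513, -0.0232, 0.08]
orientation: [0.521, 0.476, 0.523, -0.478]
force: [-0.6, 0.2, 3.6]
gripper_width: 0.0002
t 17.75 tcp [ 0.5513 -0.0232  0.08  ] down [-0.004  0.001 -1.   ] yang 5.1 F [-0.6  0.2  3.6] w 0.0002 j [-0.06  0.38  1.78  0.    0.98 -0.15]
shift cm [-0.1   0.03 -0.07] roll -0.001
```

Contact: 3.6 N at TCP z≈0.080–0.081. The pawl should come free near z≈0.060.

```bash
python3 -m jog '[[[0.3,0,0,0],[0.6,0,0,0],[0.9,0,0,0],[1.1,0,0,0],[1.1,0,0,0]]]'; python3 -m jog '[[[0.3,0,0,0],[0.5,0,0,0],[0.5,0,0,0]]]'; python3 tgt.py .5515 -.0225 .0605 5.2; python3 look.py A
```

```text
time: 18.38
tcp_pos: [0.5513, -0.0232, 0.0686]
orientation: [0.52, 0.476, 0.523, -0.478]
force: [0.2, 0.1, 2.5]
gripper_width: 0.0006
time: 18.75
tcp_pos: [0.551, -0.0231, 0.0631]
orientation: [0.52, 0.476, 0.523, -0.478]
force: [0.4, -0.1, 0.2]
gripper_width: 0.0004
t 18.75 tcp [ 0.551  -0.0231  0.0631] down [-0.005  0.001 -1.   ] yang 5.1 F [ 0.4 -0.1  0.2] w 0.0004 j [-0.06  0.4   1.8   0.    0.95 -0.15]
shift cm [ 0.26  0.05 -0.06] roll -0.001
```

View pics/sAc.png

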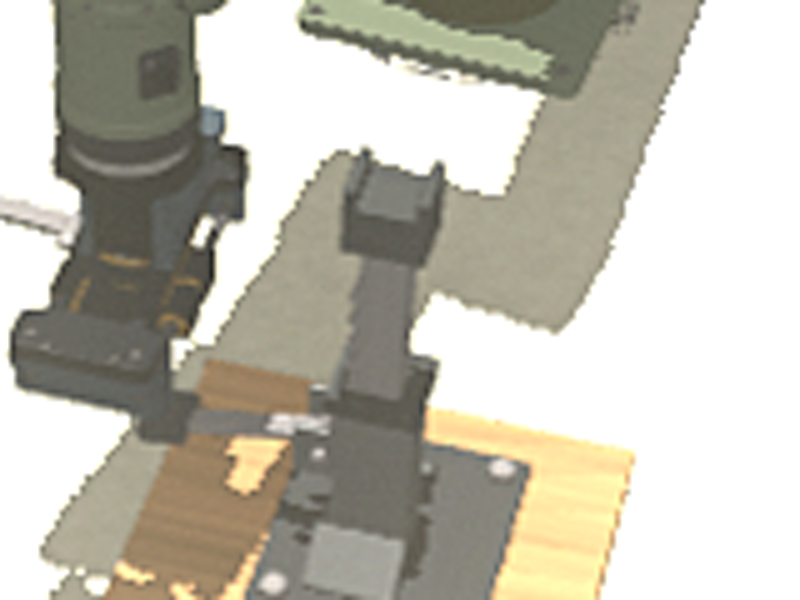

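```bash
python3 -m jog '[[[0,0,0,0],[0,0,0,0]]]'; python3 look.py B
python3 - <<'E'
import cv2,numpy as np
im=cv2.imread('pics/sB.png')[200:260,260:340]
cv2.imwrite('pics/rB.png',cv2.resize(np.clip(im*2.,0,255).astype('uint8'),None,fx=9,fy=9,interpolation=cv2.INTER_CUBIC))
E
```

```text
time: 19.1
tcp_pos: [0.551, -0.0232, 0.0633]
orientation: [0.52, 0.476, 0.523, -0.478]
force: [-0.2, 0.7, 0.4]
gripper_width: 0.0003
```

View pics/rB.png

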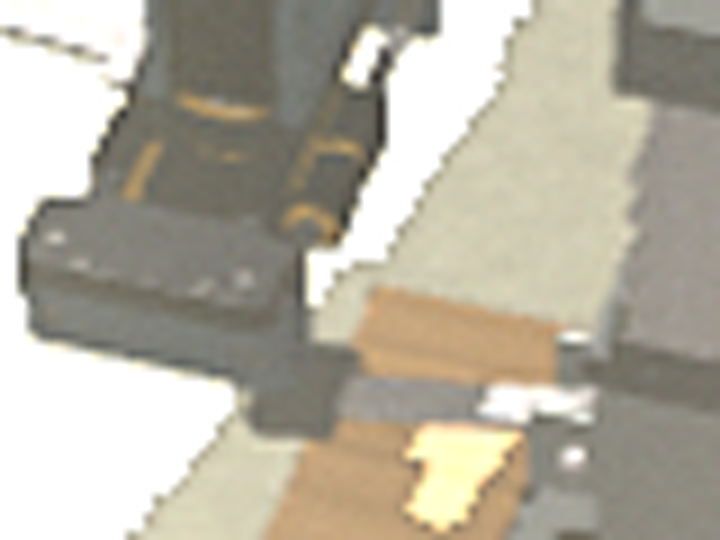

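```bash
python3 -m jog '[[[0.15,0,0,0],[0.15,0,0,0]]]'; python3 tgt.py .5515 -.0225 .0605 5.2;  python3 look.py C
python3 - <<'E'
import cv2,numpy as np
im=cv2.imread('pics/sC.png')[180:260,260:360]
cv2.imwrite('pics/rC.png',cv2.resize(np.clip(im*2.,0,255).astype('uint8'),None,fx=7,fy=7,interpolation=cv2.INTER_CUBIC))
E
```

```text
time: 19.45
tcp_pos: [0.5511, -0.0231, 0.0619]
orientation: [0.52, 0.476, 0.523, -0.478]
force: [-0.0, 0.4, 1.7]
gripper_width: 0.0002
t 19.45 tcp [ 0.5511 -0.0231  0.0619] down [-0.005  0.001 -1.   ] yang 5.1 F [-0.   0.4  1.7] w 0.0002 j [-0.06  0.4   1.8   0.    0.94 -0.15]
shift cm [ 0.14  0.05 -0.06] roll -0.001
```

View pics/rC.png

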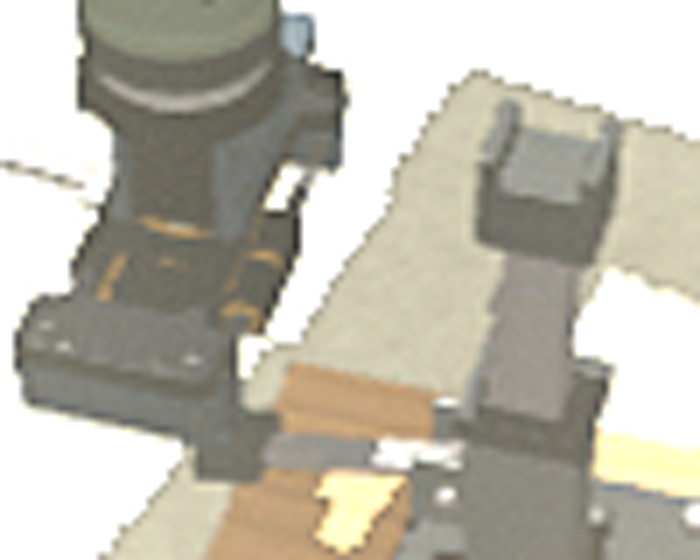

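```bash
python3 -m jog '[[[0.1,0,0,0],[0.1,0,0,0]]]'; python3 tgt.py .5515 -.0225 .0605 5.2;  python3 look.py D
python3 - <<'E'
import cv2,numpy as np
A=cv2.imread('pics/sC.png').astype(int);B=cv2.imread('pics/sD.png').astype(int)
print('head diff',np.abs(A-B)[180:225,325:352].mean())
E
```

```text
time: 19.8
tcp_pos: [0.551, -0.023, 0.061]
orientation: [0.52, 0.476, 0.523, -0.478]
force: [-0.4, 1.7, 1.9]
gripper_width: 0.0005
t 19.8 tcp [ 0.551 -0.023  0.061] down [-0.005  0.002 -1.   ] yang 5.1 F [-0.4  1.7  1.9] w 0.0005 j [-0.06  0.4   1.8   0.    0.94 -0.15]
shift cm [ 0.05  0.05 -0.05] roll -0.001
head diff 10.803566529492455
```

```bash
python3 -m jog '[[[0,0,0,0],[0,0,0,0]]]'; python3 look.py E
```

```text
time: 20.15
tcp_pos: [0.5511, -0.023, 0.061]
orientation: [0.52, 0.476, 0.523, -0.478]
force: [-1.1, 1.0, 2.3]
gripper_width: 0.0005
```

View pics/sEc.png

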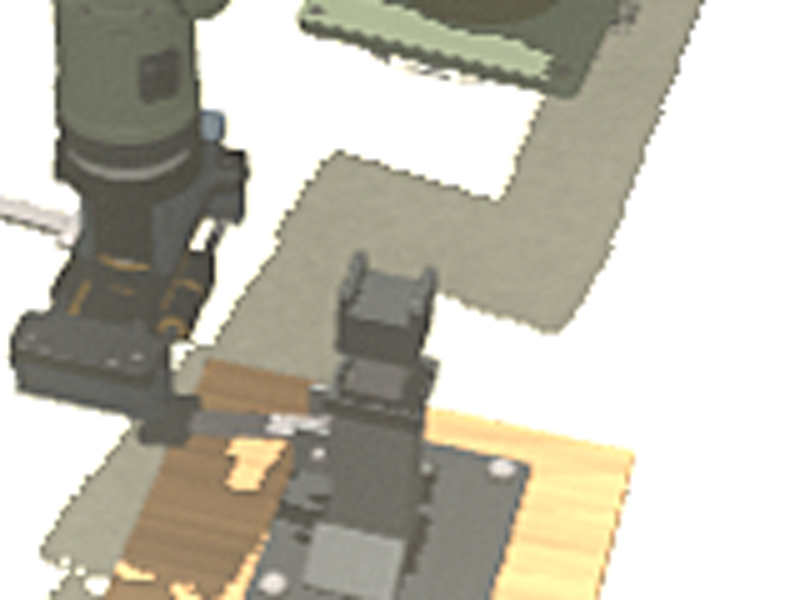

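The post is sinking: the head has dropped from crop row ~200 to ~300. I keep holding the lever.

```bash
python3 -m jog '[[[0,0,0,0],[0,0,0,0],[0,0,0,0],[0,0,0,0]]]'; python3 look.py F; python3 -m jog '[[[0,0,0,0],[0,0,0,0],[0,0,0,0]]]'; python3 look.py G;python3 - <<'E'
from h import *
import pickle
A=cv2.imread('pics/sF.png').astype(int);B=cv2.imread('pics/sG.png').astype(int)
print('head diff',np.abs(A-B)[190:240,325:352].mean())
c=pickle.load(open('cG.pkl','rb'))['scene']
C=np.array([.5395,.112]);t=np.radians(5.2);X=np.array([np.cos(t),np.sin(t)]);Y=np.array([-np.sin(t),np.cos(t)])
for tr in (0,.014):
  for s in(-1,1): print(tr,s,(proj(c,[*(C-.018*X+s*.022*Y),.206+tr])-[260,160])*5,(proj(c,[*(C+.018*X+s*.022*Y),.165+tr])-[260,160])*5)
E
```

```text
time: 20.75
tcp_pos: [0.5511, -0.023, 0.061]
orientation: [0.52, 0.476, 0.523, -0.478]
force: [-0.7, 1.2, 2.0]
gripper_width: 0.0006
time: 21.22
tcp_pos: [0.5511, -0.023, 0.061]
orientation: [0.52, 0.476, 0.523, -0.478]
force: [-0.4, 0.9, 3.3]
gripper_width: 0.001
head diff 0.8019753086419753
0 -1 [354.27171525 257.71308422] [333.35068029 361.63166935]
0 1 [437.6026005 274.8902554] [416.29123193 379.37698344]
0.014 -1 [355.3310694  237.44356991] [334.25359747 342.20471465]
0.014 1 [439.30068176 254.62727588] [417.83201312 359.96775829]
```

View pics/sGc.png

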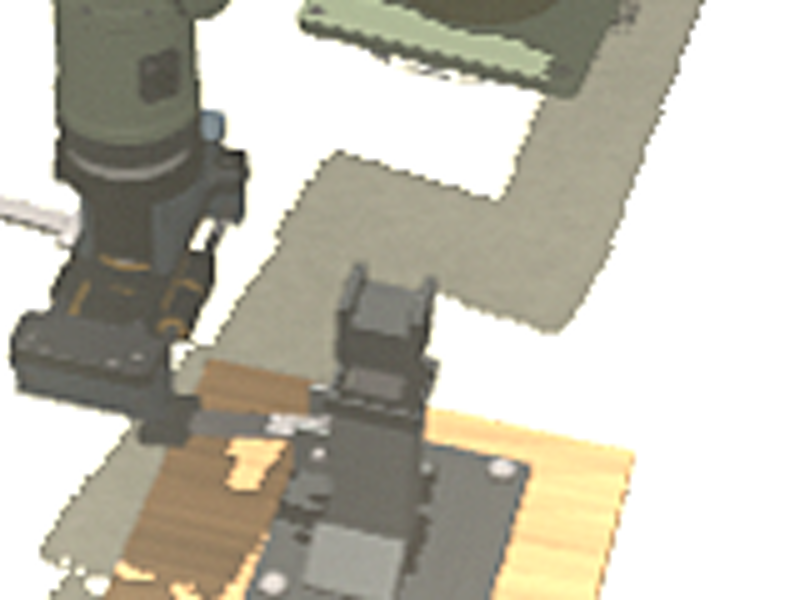

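The post is home and still: lips at crop (360,265) and (435,280), head bottom row about 365–380. That matches travel 0. I let the lever up gently and retreat.

```bash
python3 -m jog '[[[-0.5,0,0,0],[-1,0,0,0],[-1.5,0,0,0],[-2,0,0,0],[-2.5,0,0,0]]]'; python3 -m jog '[[[-3,0,0,0],[-7,0,0,0],[-12,0,0,0],[-17,0,0,0],[-20,0,0,0]]]'; python3 -m jog '[[[-1,0,5,0],[-1,0,10,0],[-1,0,14,0],[-1,0,16,0],[-1,0,16,0]]]'; python3 look.py H; python3 -c "
import cv2
cv2.imwrite('pics/sHf.png',cv2.imread('pics/sH.png'))"
```

```text
time: 21.95
tcp_pos: [0.551, -0.0228, 0.0861]
orientation: [0.52, 0.476, 0.524, -0.478]
force: [0.1, -0.9, -1.1]
gripper_width: 0.001
time: 22.58
tcp_pos: [0.5525, -0.0229, 0.2889]
orientation: [0.521, 0.477, 0.523, -0.477]
force: [1.0, 0.4, -1.8]
gripper_width: 0.0003
time: 23.2
tcp_pos: [0.5667, -0.1825, 0.298]
orientation: [0.52, 0.478, 0.523, -0.477]
force: [0.3, 0.8, -0.1]
gripper_width: 0.0003
```

View pics/sHc.png

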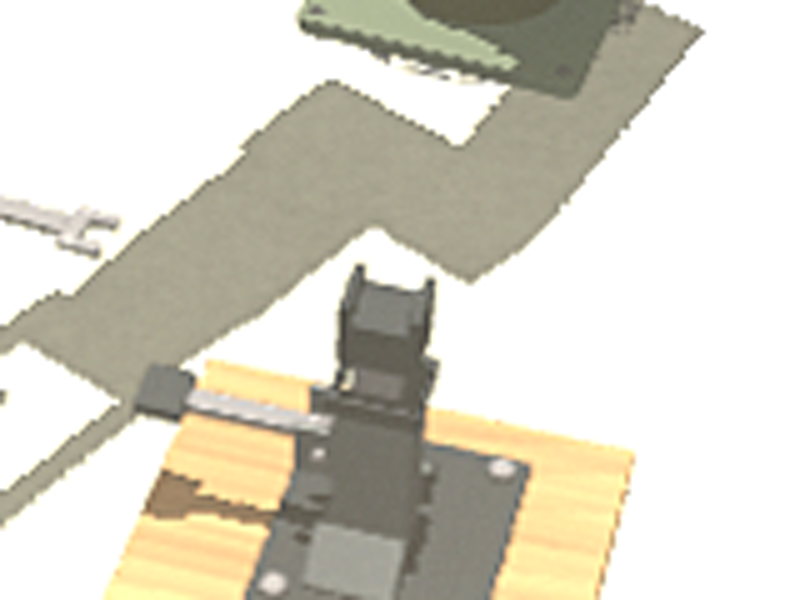

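View pics/tH.png

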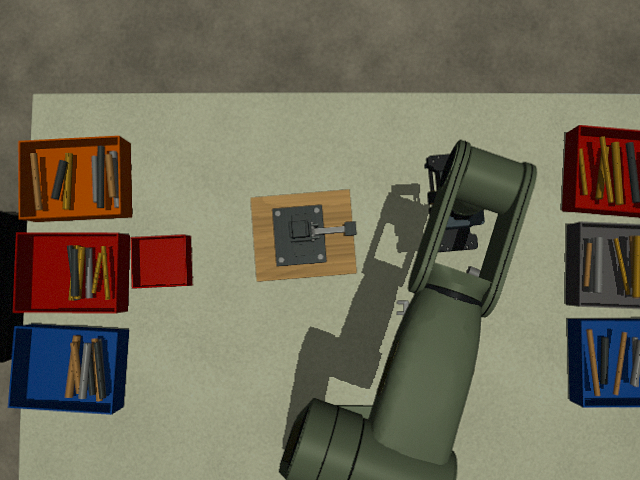

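The lever is level again, with the pad at crop (165,390) as at the start. The post is home, with lips at crop row ~265–280, and the gripper is high and clear of everything. The tray and spanner have not moved. The flange and hammer are partly hidden from the top camera, but nothing went near them. Handing in.

```bash
python3 -m jog '[[[0,0,0,0],[0,0,0,0]]]'; python3 -c "
from plant import *
print(finish_job())"
```

```text
time: 23.55
tcp_pos: [0.5667, -0.1798, 0.2986]
orientation: [0.521, 0.477, 0.524, -0.476]
force: [-0.3, -0.3, -0.5]
gripper_width: 0.0005
the job is handed in; nothing more can be done
None
```

The job is done and handed in at 23.6 s. I raised the post by the head to the top tooth, and it stood on the pawl after I let go; the camera put it at 78 mm of travel. I then pressed the lever about 20 mm. The post sank fully home, and I let the lever up gently.

- **Last checks:** The post reads 0 mm of travel, the lever is level again, and the gripper is clear of everything. In the forces I read, about 23 N at most during the lift and 4 N on the lever, nothing suggested the top stop or the lever's end was hit. At its highest the post read about 80.8 mm, give or take 1 mm, against the stop at 81.5 mm.
- **Disagreed – fingertips:** In the pictures they sat about 30 mm higher than the given tool data say. My first try at the pad therefore stopped short without touching anything, and I then found the pad by force. The grip on the head was probably higher up than planned.
- **Disagreed – finger opening:** It fell from 36 to 28 mm under the 45 N grip, though the head is 36 mm wide. The head still followed the gripper without slipping.
- **Not fully checked:** The flange and hammer were partly hidden by the arm in the last top picture. The arm did not go near them at table height.

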